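# Close a quick-slide vise on a plinth

## Task

Close the quick-slide vise on the little wooden plinth that lies between its jaws: press the release button on the tail of the sliding jaw with the fingertips and, holding it down, push the jaw along until it has the plinth firmly up against the fixed jaw; only then let the button spring back up, so that the jaw stays locked there. Leave the moving of the plinth to the jaw (do not touch or lift it) and leave everything else on the bench where it is.

Things in the scene. Friction and masses are not known exactly. Their poses are not given: they have to be found in the camera images.
- vise: Quick-slide vise, fixed to the bench. Origin on the bench surface on its centre line; +x runs along the ways from the sliding jaw to the fixed jaw (closing direction), z up. Base x from -165 to +105 mm, 164 mm wide over its bolted lugs; flat ways 32 mm above the bench. Clamping face of the fixed jaw at x = +75 mm, its top 66 mm above the bench.
- jaw (a joint): Travel of the sliding jaw along vise +x, m: 0 open, about 0.095 with the plinth clamped. Block 90 mm wide, top 66 mm above the bench; face at vise x = joint - 60 mm, upright back at joint - 85 mm; behind it a low tail (top 46 mm up) with the button and an end knob (unused). With the button up it is locked where it stands (within 3 mm of play); with the button down it slides with 2 to 4 N.
- jaw_face (a point): Centre of the clamping face of the sliding jaw, 49.5 mm above the bench.
- button (a joint): How far the release button is pressed, in m: 0 = up (jaw locked), 0.007 = fully down. It springs back up: about 4 N starts it moving, 7 N holds it fully down. Pressed 3 mm or more it frees the jaw.
- button_top (a point): Centre of the level top of the release button: ribbed steel block on the jaw's tail, 28 mm along the ways by 34 mm wide, top 56 mm above the bench when up, 49 mm fully down (still proud of the tail). At vise x = joint jaw - 107 mm, y = 0: 22 mm behind the jaw's upright back, which a fingertip on the button can push against.
- plinth_center (a point): Middle of the loose wooden plinth on the ways between the jaws: 40 mm thick (own x), 84 mm wide (own y), 26 mm high plus two 8 mm brass pins on top. 13 mm above its underside, 45 mm above the bench. It lies 3 to 18 mm short of the fixed jaw, a little askew; it slides easily and squares itself between the jaws. Clamped: vise x = +55 mm.
- guard_a: toy tin guardsman, 67 mm tall, 26 mm round foot, on the bench beside the vise. Origin at its underside. To be left alone.
- guard_b: second toy guardsman of the same size. Origin at its underside. To be left alone.
- pliers: combination pliers lying on the bench, 160 mm long, 13 mm high. Origin at its underside. To be left alone.
- paint_tin: small paint tin, 44 mm across, 48 mm tall, beside the vise. Origin at its underside. To be left alone.
- screwdriver: screwdriver lying beside the vise, 160 mm long. Origin at its underside. To be left alone.
- tub: open white plastic tub, 96 mm across, 78 mm tall. Origin at its underside. To be left alone.
- glue_bottle: glue bottle, 48 mm across, 130 mm tall. Origin at its underside. To be left alone.
- plinth: The same plinth as point plinth_center; this origin is the centre of its underside, with the same axes.
Mind the look-alikes: they are no part of the job. There is more than one size of the plinth; the job needs the smallest.

How it is judged:
On the way, in this order (a step that is already met when the one before it is completed fails the run):
1. the button is pressed while the jaw is still open (value of joint button above 0.0025 m and value of joint jaw below 0.06 m), for 0.1 s.
2. with the button still held down, the jaw arrives with the plinth against the fixed jaw (value of joint button above 0.0025 m and value of joint jaw above 0.093 m and x of plinth_center in the frame of vise above 0.053 m), for 0.1 s.
At the end, for the whole second after the job is handed in: The jaw is closed on the plinth and locked: jaw at rest within 2 mm of 0.095 m, button back up (under 1 mm), plinth flat on the ways (within 4 mm), square (within 0.06 rad), within 2 mm of the fixed jaw and within 20 mm of the vise's centre line (value of joint jaw between 0.093 and 0.097 m and value of joint button below 0.001 m and velocity of joint jaw below 0.005 m/s and x of plinth_center in the frame of vise above 0.053 m and y of plinth_center in the frame of vise between -0.02 and 0.02 m and height (world z) of plinth_center below 0.049 m and angle between the x axis of plinth_center and the x axis of vise, either way round below 0.06 rad and linear speed of plinth below 0.01 m/s); the robot touches nothing.
It fails at once if the gripper touches the plinth (contact force between any of the fingers, the arm and plinth above 1 N).
It fails at once if the plinth is lifted or tipped (height (world z) of plinth_center above 0.055 m or angle between plinth_center's own z axis and vertical above 0.25 rad).
It fails at once if something else on the bench is moved (distance of any of guard_a, guard_b, pliers, paint_tin, screwdriver, tub, glue_bottle from where it was at the start of the episode above 0.02 m).
It also fails if it takes over 32 s, if anything falls off the work surface, if the arm or the gripper's body presses on something with over 40 N, if the wrist force passes 120 N, or if a joint passes its speed limit or range.

## Robot

A 6-joint arm with a two-finger parallel gripper is mounted at the origin on the work surface. World frame = base frame: x ahead of the robot, y to its left, z up, the work surface at z = 0. Lengths are in m, angles in rad, forces in N, time in s.
With the tool pointing down it reaches from about 0.25 to 0.8 m from the base axis. Payload 8.5 kg.
Tool frame: the origin (TCP) lies at the very end of the fingers, on their centre line; the grasp point (between the pads) lies manip.grip_point_offset behind it (manip.grip_point_offset is the distance from the TCP to the grasp point, in m); z points along the fingers, y is the line along which they close (so a half turn about z gives the same grasp; the last joint's range is limited). The gripper opens to 85 mm and grips with 20 to 120 N. Pads are 22 mm wide; open, the fingers measure 114 mm over their backs; the gripper's body (76 mm by 85 mm) begins 54 mm behind the grasp point. The pads swing forward as they close: fully open they stand 13 mm farther back than shut.
Start: joints at [1.28, 0.238, -0.013, 1.319, 0, 1.571], TCP at [0.151, 0.503, 0.231] pointing down, gripper open.
Joint ranges: [-2.66, 2.66], [-1.03, 1.9], [-1.14, 1.46], [-1.82, 2.27], [-1.45, 1.34], [-3.14, 3.14]. Speed limits (rad/s): [2.22, 2.22, 2.79, 3.14, 3.14, 3.14].

## Interface

Orientations are given as a unit quaternion [w, x, y, z].
In Python, from rig import status, optics, close_job, manip gives the robot as it stands.
- The arm moves only by the tool jog_arm, never from a script. Its argument "moves" is a list of rows, each an object with "delta_pos": the shift along the tool's x, y, z normalised to -1 to 1, where 1 is 4 cm, a list of three; "spin": the turn about the tool's z normalised to -1 to 1, where 1 is 10 degrees. A call has 1 to 12 rows; each row shifts and turns the commanded pose from where the row before left it, along the tool's axes as they then stand; what a row does not reach is not made up. A row lasts 1/8 s, in which the tool goes at most 62.5 mm and 10.7 degrees, less where a joint would pass 70% of its speed; a pose out of reach is approached as far as the arm can. A call with a number of a shift or a turn outside -1 to 1 is refused whole. A call with a gripper value outside its range is refused whole. "gripper" is the opening, from 0 (shut) to 1 (fully open), set as the call begins (left out, the last holds). The fingers move at their own pace and stop on an object; "squeeze" is the grip in N (left out, the last holds). Time passes only in rows, so rows that do not move let the fingers close. It gives the time, the measured TCP pose, the force, the opening and the grip force at its end, in the units of the state.
- status.get_obs(): the state, without advancing time (a new reading comes with each control period).
- optics.camera(name): name is "scene" or "top"; returns a dict with "image" (384x512x3 uint8, red, green, blue), "vertical_fov" (degrees; the focal length in pixels is half the picture's height over the tangent of half this angle, whatever the lens; pixels are square), "cx", "cy" (the principal point, pixels), "T" (4x4, takes a point from camera to world coordinates). Camera axes: x right, y down, z forward; pixel columns grow to the right and rows downward; lengths in m; the calibration is good to about 2 mm. A picture is of the moment at which its call begins. There is no depth.
- close_job(): hands the job in; it is judged then, once.
The state is a dict: "time_s": time; "joint_positions": joint angles; "joint_vel": joint speeds; "tau": joint torques, N m; "eef_pos": TCP position; "tcp_rot": TCP orientation; "contact_force": force on the tool from outside, world axes, zero at the start; "wrist_torque": the same for the moment, N m; "gripper_width": opening from 0.0 (shut) to 1.0 (fully open); "grip_force": force on a finger pad.
Only numpy, scipy, OpenCV 4.12 (cv2) and the standard library are available. Lean on these libraries where they do the work, as an engineer would, in place of code of your own. Each camera call takes 0.05 s, during which the arm holds its last target. There are 200 camera calls.

## Working session

There is one attempt and no reset: what is moved stays moved. The work goes in short steps, Python scripts to look and compute and a tool call to move; the robot and the scene stay as the last step left them, time stands still between calls to the robot, and variables do not carry over. Pictures are saved under pics/ and viewed, at most 10 in all, crops included, and the job is handed in when it is done.

Besides the shell and the picture viewer there is one more tool, called after "Request:" in YAML: its name, and indented under it one key for each argument. jog_arm: Moves the arm, as the interface text tells. Its arguments: {"type":"object","properties":{"moves":{"type":"array","items":{"type":"object","properties":{"delta_pos":{"type":"array","items":{"type":"number","minimum":-1,"maximum":1}},"spin":{"type":"number","minimum":-1,"maximum":1}}}},"gripper":{"type":"number"},"squeeze":{"type":"number"}},"required":["moves"]}

```bash
mkdir -p pics; python3 - <<'E'
from rig import status, optics, manip
import cv2, numpy as np
o=status.get_obs(); print(o['time_s'],o['eef_pos'],o['tcp_rot'],manip.grip_point_offset)
for n in("scene","top"):
    c=optics.camera(n); cv2.imwrite(f"pics/{n}0.png",c["image"][:,:,::-1])
    print(n,c["vertical_fov"],c["cx"],c["cy"],np.round(c["T"],4).tolist())
E
```

```text
0.0 [0.15042154 0.50257385 0.23070457] [-1.07827930e-04  1.44916151e-01  9.89443704e-01 -6.73931304e-04] 0.0187
scene 54.998989282492325 254.44418731483316 190.38597842938182 [[0.7394, 0.4829, -0.469, 0.9901], [0.6729, -0.5509, 0.4937, -0.4831], [-0.02, -0.6807, -0.7323, 0.7776], [0.0, 0.0, 0.0, 1.0]]
top 55.232643421075196 257.93649658520656 191.43731973291673 [[-0.0154, -0.9891, 0.1467, 0.4077], [-0.9993, 0.0201, 0.0311, -0.0112], [-0.0337, -0.1462, -0.9887, 1.0218], [0.0, 0.0, 0.0, 1.0]]
```

View pics/scene0.png

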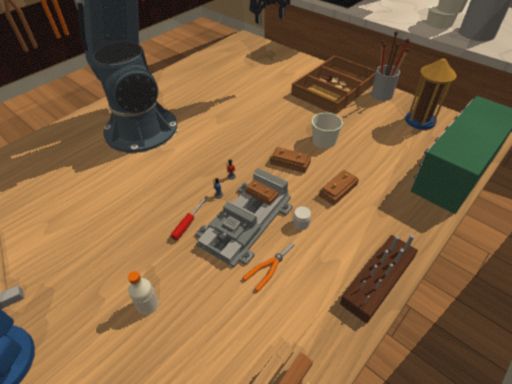

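View pics/top0.png

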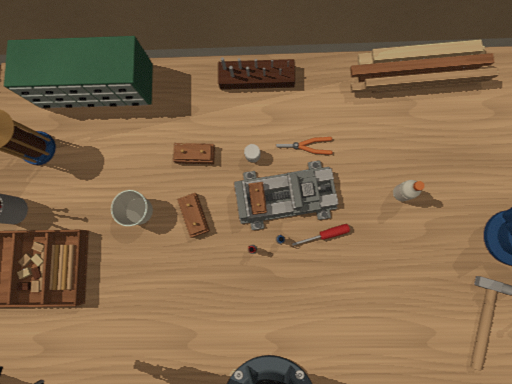

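The scene picture shows the vise at about (245,215). In the top picture the vise is centred near (287,195), with its fixed jaw on the left at (243,198) and the tail and button on the right at (308,188). The plinth between the jaws is at (257,197). The two larger look-alikes lie off the vise at (194,153) and (193,215). The guards are at (252,249) and (281,239), and the tin is at (252,152). I choose the plinth at (257,197) and check it in a close crop.

```bash
python3 - <<'E'
import cv2
a=cv2.imread("pics/top0.png")[155:235,225:350]
cv2.imwrite("pics/crop.png",cv2.resize(a,None,fx=6,fy=6,interpolation=cv2.INTER_CUBIC))
E
```

```text
(no output)
```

View pics/crop.png

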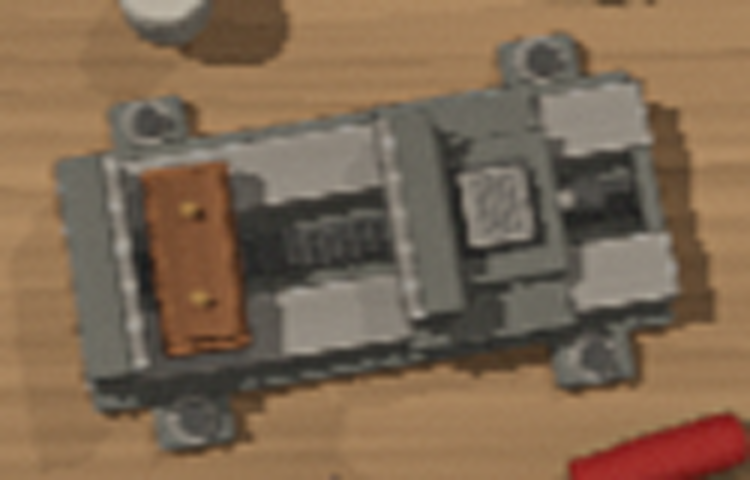

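The crop shows the plinth (two brass pins) between the jaws, next to the fixed jaw. The steel button is centred at crop (497,206), i.e. pixel (307.8,189.3). Top edges of the clamping faces run from crop (108,158) to (142,365) on the fixed jaw and from (380,112) to (415,318) on the sliding jaw.

```bash
cat > h.py <<'E'
import numpy as np
from rig import status, optics
from scipy.spatial.transform import Rotation as R
def ray(c,px,z):
    f=192/np.tan(np.radians(c["vertical_fov"]/2)); T=np.array(c["T"])
    d=T[:3,:3]@np.array([(px[0]-c["cx"])/f,(px[1]-c["cy"])/f,1]); o=T[:3,3]
    return o+d*(z-o[2])/d[2]
def rot(o): 
    q=o["tcp_rot"]; return R.from_quat([q[1],q[2],q[3],q[0]]).as_matrix()
E
python3 - <<'E'
from h import *
c=optics.camera("top"); P=lambda u,v,z: ray(c,(225+u/6-.5,155+v/6-.5),z)
f1,f2,s1,s2=[P(u,v,.066) for u,v in((108,158),(142,365),(380,112),(415,318))]
fm,sm=(f1+f2)/2,(s1+s2)/2
b=np.array([P(u,v,.056) for u,v in((460,172),(525,165),(537,240),(470,247))])
d=fm-sm; print("widths",np.linalg.norm(f1-f2),np.linalg.norm(s1-s2),"gap",np.linalg.norm(d))
u=d/np.linalg.norm(d); bc=b.mean(0)
n=f2-f1; n/=np.linalg.norm(n); print("u",u,"ang",np.degrees(np.arctan2(u[1],u[0])),"from faces",np.degrees(np.arctan2(n[1],n[0]))+270)
print("button",bc,"sides",[np.linalg.norm(b[i]-b[i-1]) for i in range(4)],"pred from jaw",sm-u*.047,"offset to fixed face",(fm-bc)@u,"(182)")
o=status.get_obs();M=rot(o);print(M[:,0],M[:,1],M[:,2])
print("toolx ang",np.degrees(np.arctan2(M[1,0],M[0,0])),o["eef_pos"])
E
```

```text
widths 0.09283771544381168 0.09238225533702173 gap 0.12109431631416168
u [-0.15000458  0.9886853   0.        ] ang 98.62719191379514 from faces 98.66130771663066
button [ 0.55542332 -0.11245168  0.056     ] sides [np.float64(0.03378631347658351), np.float64(0.02890830207357883), np.float64(0.03387780559284879), np.float64(0.02963154806952295)] pred from jaw [ 0.55814696 -0.11387408  0.066     ] offset to fixed face 0.16627945373805142 (182)
[-9.58008029e-01  2.86741376e-01 -1.06864476e-06] [ 0.28674119  0.95800739 -0.00115064] [-3.28911059e-04 -1.10262454e-03 -9.99999338e-01]
toolx ang 163.33703283468813 [0.15045172 0.5026442  0.23081316]
```

Sizes check out: the button measures 34 x 29 mm and the jaws 92 mm. The jaw stands at about 14 mm, since the gap between faces is 121 mm. The button is at (0.555,-0.112) and the closing direction is 98.6°. Next I travel high with the fingers shut.

Request:
jog_arm:
  gripper: 0
  squeeze: 60
  moves:
    - {"delta_pos": [-0.58,-0.48,0]}
    - {"delta_pos": [-0.58,-0.48,0]}
    - {"delta_pos": [-0.58,-0.48,0]}
    - {"delta_pos": [-0.58,-0.48,0]}
    - {"delta_pos": [-0.58,-0.48,0]}
    - {"delta_pos": [-0.58,-0.48,0]}
    - {"delta_pos": [-0.58,-0.48,0]}
    - {"delta_pos": [-0.58,-0.48,0]}
    - {"delta_pos": [-0.58,-0.48,0]}
    - {"delta_pos": [-0.58,-0.48,0]}
    - {"delta_pos": [-0.58,-0.48,0]}
    - {"delta_pos": [-0.58,-0.48,0]}

```text
schema error: expected keys delta_pos, spin
```

Request:
jog_arm:
  moves:
    - {"delta_pos": [-0.58,-0.48,0]}
    - {"delta_pos": [-0.58,-0.48,0]}
    - {"delta_pos": [-0.58,-0.48,0]}
    - {"delta_pos": [-0.58,-0.48,0]}
    - {"delta_pos": [-0.58,-0.48,0]}
    - {"delta_pos": [-0.58,-0.48,0]}
    - {"delta_pos": [-0.58,-0.48,0]}
    - {"delta_pos": [-0.58,-0.48,0]}
    - {"delta_pos": [-0.58,-0.48,0]}
    - {"delta_pos": [-0.58,-0.48,0]}
    - {"delta_pos": [-0.58,-0.48,0]}
    - {"delta_pos": [-0.58,-0.48,0]}

```text
schema error: expected keys delta_pos, spin
```

Request:
jog_arm:
  moves:
    - {"spin": 0.9}
    - {"spin": 0.9}
    - {"spin": 0.9}
    - {"spin": 0.9}
    - {"spin": 0.9}
    - {"spin": 0.9}
    - {"spin": 0.9}
    - {"spin": 0.17}
    - {"spin": 0}

```text
schema error: expected keys delta_pos, spin
```

```bash
cat > go.py <<'E'
from h import *
o=status.get_obs();M=rot(o);t=np.array([.5542,-.1045,.075])
d=M.T@(t-o["eef_pos"]);print(o["time_s"],o["eef_pos"],"units",d/.04,"ang",np.degrees(np.arctan2(M[1,0],M[0,0])),o["contact_force"],o["gripper_width"])
E
python3 go.py
```

```text
0.15 [0.15045172 0.5026442  0.23081316] units [-14.02218231 -11.64245226   3.90874279] ang 163.33703283468813 [-0.00262251  0.07608402 -0.34407716] 1.0023619038678224
```

Every row needs both keys.

Request:
jog_arm:
  gripper: 0
  squeeze: 60
  moves:
    - {"delta_pos": [-0.58,-0.48,0],"spin": 0}
    - {"delta_pos": [-0.58,-0.48,0],"spin": 0}
    - {"delta_pos": [-0.58,-0.48,0],"spin": 0}
    - {"delta_pos": [-0.58,-0.48,0],"spin": 0}
    - {"delta_pos": [-0.58,-0.48,0],"spin": 0}
    - {"delta_pos": [-0.58,-0.48,0],"spin": 0}
    - {"delta_pos": [-0.58,-0.48,0],"spin": 0}
    - {"delta_pos": [-0.58,-0.48,0],"spin": 0}
    - {"delta_pos": [-0.58,-0.48,0],"spin": 0}
    - {"delta_pos": [-0.58,-0.48,0],"spin": 0}
    - {"delta_pos": [-0.58,-0.48,0],"spin": 0}
    - {"delta_pos": [-0.58,-0.48,0],"spin": 0}

```text
time_s: 1.65
eef_pos: [0.3515, 0.2014, 0.2312]
tcp_rot: [-0.0, 0.145, 0.989, -0.0]
contact_force: [-0.7, 0.4, 0.1]
gripper_width: 0.002
grip_force: 0.0
```

Request:
jog_arm:
  moves:
    - {"delta_pos": [-0.58,-0.48,0],"spin": 0}
    - {"delta_pos": [-0.58,-0.48,0],"spin": 0}
    - {"delta_pos": [-0.58,-0.48,0],"spin": 0}
    - {"delta_pos": [-0.58,-0.48,0],"spin": 0}
    - {"delta_pos": [-0.58,-0.48,0],"spin": 0}
    - {"delta_pos": [-0.58,-0.48,0],"spin": 0}
    - {"delta_pos": [-0.58,-0.48,0],"spin": 0}
    - {"delta_pos": [-0.58,-0.48,0],"spin": 0}
    - {"delta_pos": [-0.58,-0.48,0],"spin": 0}
    - {"delta_pos": [-0.58,-0.48,0],"spin": 0}
    - {"delta_pos": [-0.58,-0.48,0],"spin": 0}
    - {"delta_pos": [-0.58,-0.48,0],"spin": 0}

```text
time_s: 3.15
eef_pos: [0.5522, -0.0991, 0.2311]
tcp_rot: [-0.0, 0.145, 0.989, -0.0]
contact_force: [0.5, 0.8, -0.1]
gripper_width: -0.001
grip_force: 0.0
```

Request:
jog_arm:
  moves:
    - {"delta_pos": [0,0,0],"spin": 0.9}
    - {"delta_pos": [0,0,0],"spin": 0.9}
    - {"delta_pos": [0,0,0],"spin": 0.9}
    - {"delta_pos": [0,0,0],"spin": 0.9}
    - {"delta_pos": [0,0,0],"spin": 0.9}
    - {"delta_pos": [0,0,0],"spin": 0.9}
    - {"delta_pos": [0,0,0],"spin": 0.9}
    - {"delta_pos": [0,0,0],"spin": 0.17}
    - {"delta_pos": [0,0,0],"spin": 0}

```text
time_s: 4.28
eef_pos: [0.5517, -0.0982, 0.2312]
tcp_rot: [-0.0, 0.651, 0.759, -0.0]
contact_force: [0.6, 0.4, -0.8]
gripper_width: 0.003
grip_force: 0.0
```

```bash
python3 go.py
```

```text
4.275 [ 0.55174812 -0.09819105  0.2311702 ] units [-0.16513176  0.03778899  3.90424705] ang 98.78743862940495 [ 0.59599929  0.42695158 -0.81361602] 0.003327941790790163
```

Request:
jog_arm:
  moves:
    - {"delta_pos": [-0.165,0.04,0.3],"spin": 0}
    - {"delta_pos": [0,0,0.6],"spin": 0}
    - {"delta_pos": [0,0,0.8],"spin": 0}
    - {"delta_pos": [0,0,0.8],"spin": 0}
    - {"delta_pos": [0,0,0.6],"spin": 0}
    - {"delta_pos": [0,0,0.4],"spin": 0}
    - {"delta_pos": [0,0,0.4],"spin": 0}
    - {"delta_pos": [0,0,0],"spin": 0}

```text
time_s: 5.28
eef_pos: [0.5532, -0.1046, 0.0736]
tcp_rot: [-0.001, 0.651, 0.759, -0.001]
contact_force: [-0.3, -0.7, -0.4]
gripper_width: 0.001
grip_force: 0.0
```

```bash
python3 - <<'E'
from h import *
import cv2
a=optics.camera("top")["image"][155:235,225:350,::-1]
b=optics.camera("scene")["image"][155:275,180:310,::-1]
a=cv2.resize(a,(390,250),interpolation=2);b=cv2.resize(b,(390,360),interpolation=2)
a=cv2.copyMakeBorder(a,0,110,0,0,0);cv2.imwrite("pics/near.png",np.hstack([a,b]))
E
python3 go.py
```

```text
5.375 [ 0.55432893 -0.10466322  0.07523517] units [ 0.00451972 -0.00256894  0.00588045] ang 98.66958793911408 [ 0.26312886 -1.15293352 -0.23010016] 0.0003561741823077497
```

View pics/near.png

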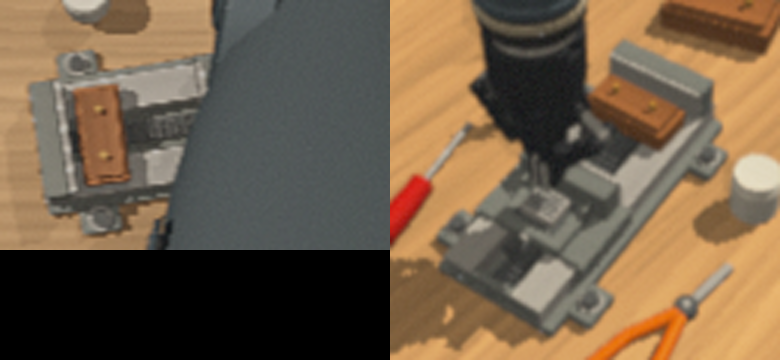

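The arm hides the button in the top view. In the scene view (right half) the shut fingertips at (540,185) hang over the button at (545,208), behind the jaw block. Now I press down gradually.

Request:
jog_arm:
  moves:
    - {"delta_pos": [0,0,0.2],"spin": 0}
    - {"delta_pos": [0,0,0.2],"spin": 0}
    - {"delta_pos": [0,0,0.1],"spin": 0}
    - {"delta_pos": [0,0,0.05],"spin": 0}
    - {"delta_pos": [0,0,0.05],"spin": 0}
    - {"delta_pos": [0,0,0],"spin": 0}

```text
time_s: 6.12
eef_pos: [0.5541, -0.1044, 0.0515]
tcp_rot: [-0.0, 0.652, 0.758, -0.0]
contact_force: [-2.5, 0.2, 5.1]
gripper_width: -0.001
grip_force: 2.7
```

The button is about 4.5 mm down at 5 N. I press slightly deeper, then push.

Request:
jog_arm:
  moves:
    - {"delta_pos": [0,0,0.03],"spin": 0}
    - {"delta_pos": [0.05,0,0],"spin": 0}
    - {"delta_pos": [0.1,0,0],"spin": 0}
    - {"delta_pos": [0.15,0,0],"spin": 0}
    - {"delta_pos": [0.15,0,0],"spin": 0}
    - {"delta_pos": [0.15,0,0],"spin": 0}
    - {"delta_pos": [0.15,0,0],"spin": 0}
    - {"delta_pos": [0.15,0,0],"spin": 0}

```text
time_s: 7.12
eef_pos: [0.5492, -0.0692, 0.0506]
tcp_rot: [0.001, 0.652, 0.758, -0.0]
contact_force: [-1.2, -2.0, 5.2]
gripper_width: -0.002
grip_force: 2.9
```

Request:
jog_arm:
  moves:
    - {"delta_pos": [0.15,0,0],"spin": 0}
    - {"delta_pos": [0.15,0,0],"spin": 0}
    - {"delta_pos": [0.15,0,0],"spin": 0}
    - {"delta_pos": [0.15,0,0],"spin": 0}
    - {"delta_pos": [0.15,0,0],"spin": 0}
    - {"delta_pos": [0.1,0,0],"spin": 0}
    - {"delta_pos": [0,0,0],"spin": 0}

```text
time_s: 8.0
eef_pos: [0.5445, -0.0351, 0.0508]
tcp_rot: [0.001, 0.652, 0.758, 0.0]
contact_force: [-1.0, -0.2, 5.7]
gripper_width: 0.008
grip_force: 2.9
```

```bash
python3 - <<'E'
from h import *
import cv2
b=optics.camera("scene")["image"][155:275,180:310,::-1]
cv2.imwrite("pics/mid.png",cv2.resize(b,None,fx=5,fy=5,interpolation=2))
E
```

```text
(no output)
```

View pics/mid.png

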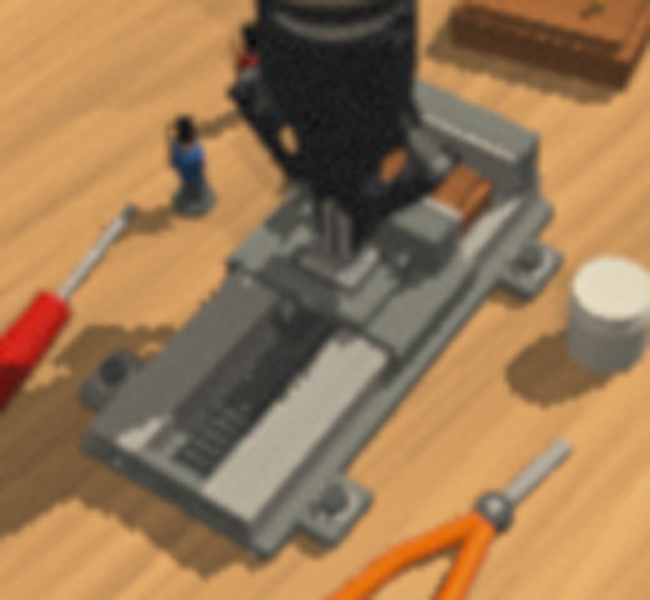

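The jaw is sliding with the fingertips on the button at (340,265) and has reached the plinth at (465,190). The guard and tin are untouched. I continue slowly until the force rises.

Request:
jog_arm:
  moves:
    - {"delta_pos": [0.1,0,0],"spin": 0}
    - {"delta_pos": [0.1,0,0],"spin": 0}
    - {"delta_pos": [0.05,0,0],"spin": 0}
    - {"delta_pos": [0.05,0,0],"spin": 0}
    - {"delta_pos": [0,0,0],"spin": 0}

```text
time_s: 8.68
eef_pos: [0.5434, -0.0256, 0.0509]
tcp_rot: [0.003, 0.652, 0.758, -0.001]
contact_force: [0.4, -12.3, 5.1]
gripper_width: -0.005
grip_force: 7.0
```

Request:
jog_arm:
  moves:
    - {"delta_pos": [0.05,0,0],"spin": 0}
    - {"delta_pos": [0.05,0,0],"spin": 0}
    - {"delta_pos": [0,0,0],"spin": 0}
    - {"delta_pos": [0,0,0],"spin": 0}

```text
time_s: 9.18
eef_pos: [0.5433, -0.0254, 0.051]
tcp_rot: [0.005, 0.653, 0.757, -0.003]
contact_force: [1.7, -29.2, 2.8]
gripper_width: 0.002
grip_force: 16.5
```

```bash
python3 - <<'E'
from h import *
import cv2
a=optics.camera("top")["image"][165:225,225:325,::-1]
b=optics.camera("scene")["image"][155:255,190:310,::-1]
a=cv2.resize(a,(390,234),interpolation=2);b=cv2.resize(b,(408,340),interpolation=2)
a=cv2.copyMakeBorder(a,0,106,0,0,0);cv2.imwrite("pics/clamp.png",np.hstack([a,b]))
o=status.get_obs();print(o["eef_pos"],o["contact_force"])
E
```

```text
[ 0.54335006 -0.02541562  0.0510179 ] [  2.62979328 -29.72299714   3.72834767]
```

View pics/clamp.png

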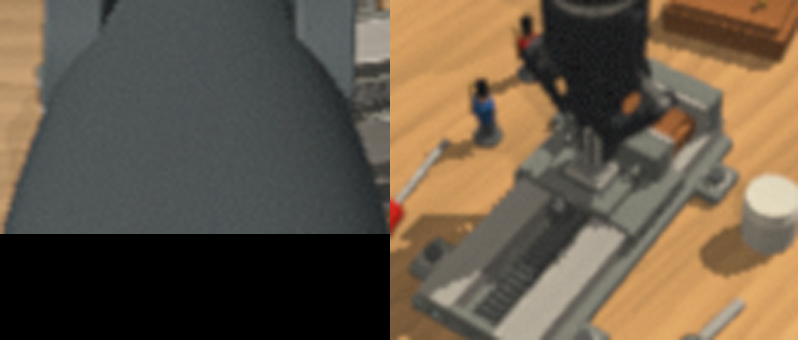

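It stops hard at 30 N. Before releasing I press slightly deeper and measure the gap between the jaws.

Request:
jog_arm:
  moves:
    - {"delta_pos": [0,0,0.03],"spin": 0}
    - {"delta_pos": [0.03,0,0],"spin": 0}
    - {"delta_pos": [0,0,0],"spin": 0}
    - {"delta_pos": [0,0,0],"spin": 0}

```text
time_s: 9.78
eef_pos: [0.5434, -0.0254, 0.0509]
tcp_rot: [0.006, 0.654, 0.757, -0.004]
contact_force: [-0.3, -36.3, 14.6]
gripper_width: 0.002
grip_force: 19.3
```

```bash
python3 - <<'E'
from h import *
import cv2
b=optics.camera("scene")["image"][165:225,240:300,::-1]
cv2.imwrite("pics/gap.png",cv2.resize(b,(600,600),interpolation=2))
E
```

```text
(no output)
```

View pics/gap.png

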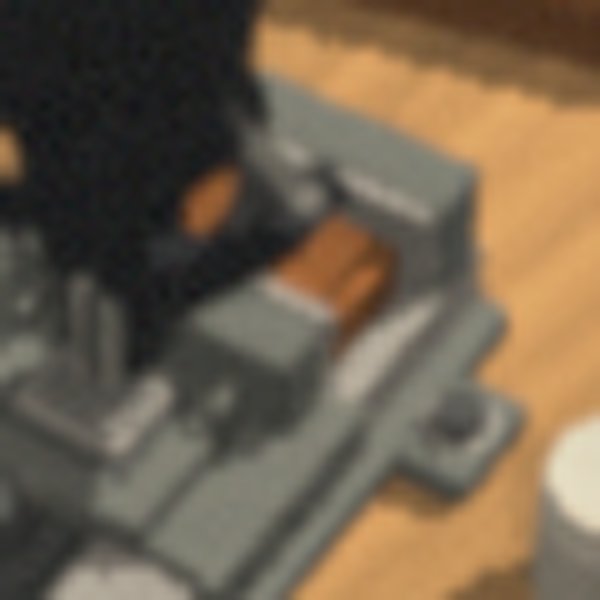

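```bash
python3 - <<'E'
from h import *
c=optics.camera("scene");u=np.array([-.150,.9887,0])
P=lambda a,b,z: ray(c,(240+a/10-.5,165+b/10-.5),z)
f=P(430,222,.066);s=P(330,318,.066);print("jaw gap",(f-s)@u,f,s)
for a,b in((395,265),(385,255)): p=P(a,b,.058);print("plinth far corner to fixed face",(f-p)@u)
E
```

```text
jaw gap 0.04343858596608413 [0.58128777 0.05558224 0.066     ] [0.58357137 0.01199365 0.066     ]
plinth far corner to fixed face 0.011852915108962175
plinth far corner to fixed face 0.010177372662107317
```

The gap measures 43 mm with a 1 px error of about 2 mm, and the plinth top edge meets the fixed jaw, so this is consistent with clamped. I ease the push a little, let the button rise, then back off and look from above.

Request:
jog_arm:
  moves:
    - {"delta_pos": [-0.05,0,0],"spin": 0}
    - {"delta_pos": [0,0,-0.1],"spin": 0}
    - {"delta_pos": [0,0,-0.1],"spin": 0}
    - {"delta_pos": [0,0,-0.05],"spin": 0}
    - {"delta_pos": [0,0,0],"spin": 0}

```text
time_s: 10.5
eef_pos: [0.542, -0.0254, 0.0579]
tcp_rot: [0.003, 0.653, 0.757, -0.004]
contact_force: [4.4, -25.8, -12.9]
gripper_width: 0.001
grip_force: 13.1
```

Request:
jog_arm:
  moves:
    - {"delta_pos": [-0.2,0,-0.05],"spin": 0}
    - {"delta_pos": [-0.2,0,-0.2],"spin": 0}
    - {"delta_pos": [0,0,-0.6],"spin": 0}
    - {"delta_pos": [0,0,-0.8],"spin": 0}
    - {"delta_pos": [0,0,-0.8],"spin": 0}
    - {"delta_pos": [-1,0,-0.5],"spin": 0}
    - {"delta_pos": [-1,0,0],"spin": 0}
    - {"delta_pos": [-1,0,0],"spin": 0}
    - {"delta_pos": [-1,0,0],"spin": 0}
    - {"delta_pos": [-1,0,0],"spin": 0}
    - {"delta_pos": [-1,0,0],"spin": 0}
    - {"delta_pos": [0,0,0],"spin": 0}

```text
time_s: 12.0
eef_pos: [0.5802, -0.2758, 0.1771]
tcp_rot: [0.0, 0.653, 0.757, 0.0]
contact_force: [-0.5, 0.3, 0.3]
gripper_width: 0.001
grip_force: 0.0
```

```bash
python3 - <<'E'
from h import *
import cv2
a=optics.camera("top")["image"][155:235,225:350,::-1]
cv2.imwrite("pics/after.png",cv2.resize(a,None,fx=6,fy=6,interpolation=2))
E
```

```text
(no output)
```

View pics/after.png

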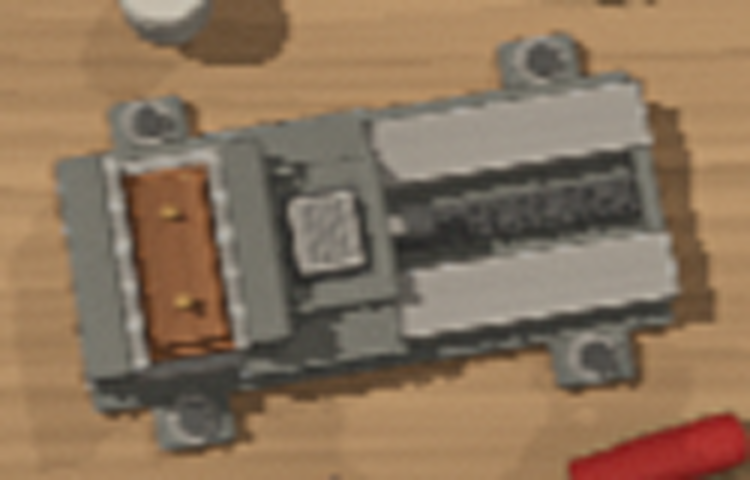

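The plinth sits square between the two jaw faces at (178,260), and the jaw is closed. The button, centred at (328,233), looks up, and nothing else has moved. Next I check the numbers.

```bash
python3 - <<'E'
from h import *
c=optics.camera("top");u=np.array([-.150,.9887,0])
P=lambda a,b,z: ray(c,(225+a/6-.5,155+b/6-.5),z)
B=P(329,233,.056);B0=P(497,206,.056);print("button travel",(B-B0)@u)
f=(P(108,158,.066)+P(142,365,.066))/2
b=np.mean([P(*q,.056) for q in((288,202),(355,192),(367,265),(301,275))],0);print("fixed-button",(f-b)@u,"(87 if clamped)")
p=np.mean([P(*q,.066) for q in((170,212),(187,302))],0);print("plinth pins to face",(f-p)@u,"(20)")
d=P(187,302,.066)-P(170,212,.066);print("plinth ang",np.degrees(np.arctan2(-d[1],-d[0]))%180-8.63)
o=status.get_obs();print(o["time_s"],o["contact_force"])
E
```

```text
button travel 0.07517468220878648
fixed-button 0.09009007313216093 (87 if clamped)
plinth pins to face 0.02345870802109015 (20)
plinth ang 1.1792296517404974
12.1 [-0.66644883 -0.37468886 -0.69875711]
```

The plinth-to-button distance is 66.6 mm, against 67 mm when clamped. Both distances to the fixed jaw read 3 mm long because I picked the outer edge of the jaw-plate strip. The wood meets that strip directly, and the hard 36 N stop agrees. I'm handing in.

```bash
python3 -c "
from rig import close_job
print(close_job())"
```

```text
the job is handed in; nothing more can be done
None
```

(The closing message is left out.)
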